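# Stand the drum-headed mallet on the bench scale

## Robot

A 6-joint arm with a two-finger parallel gripper is mounted at the origin on the work surface. World frame = base frame: x ahead of the robot, y to its left, z up, the work surface at z = 0. Lengths are in mm, angles in rad, forces in N, time in s.
With the tool pointing down it reaches from about 400 to 925 mm from the base axis. Payload 3.4 kg.
Tool frame: the origin (TCP) lies midway between the tips of the shut fingers; the grasp point (between the pads) lies 19 mm behind it; z points along the fingers, y is the line along which they close (so a half turn about z gives the same grasp; the last joint's range is limited). The gripper opens to 85 mm and grips with 20 to 120 N. Pads are 22 mm wide; open, the fingers measure 114 mm over their backs; the gripper's body (76 mm by 85 mm) begins 54 mm behind the grasp point. The pads swing forward as they close: fully open they stand 13 mm farther back than shut.
Start: joints at [1.075, 0.307, 1.506, -0, 1.328, -0.073], TCP at [235.43, 524.599, 194.805] pointing down, gripper open.
Joint ranges: [-3.12, 3.12], [-1.05, 2.28], [0.14, 2.33], [-1.42, 4.57], [0.1, 2.73], [-2.68, 2.68]. Speed limits (rad/s): [2.57, 2.57, 3.14, 3.14, 3.14, 3.14].

## Interface

Orientations are given as a rotation vector (axis times angle).
In Python, from workcell import robot gives the robot as it stands. The module is installed in compiled form; this text tells all that it offers.
- The arm moves only by the tool drive_tool, never from a script. Its argument "motion" is a list of rows, each an object of numbers: "x", "y", "z": the shift along the world's x, y, z in cm; "rx", "ry", "rz": the turn, a rotation vector about the world's x, y, z in degrees; "claw": the opening, from 0 (shut) to 1 (fully open). In form: [{"x": .., "y": .., "z": .., "rx": .., "ry": .., "rz": .., "claw": ..}, ...]. A call has 1 to 10 rows; each row shifts and turns the commanded pose from where the row before left it; what a row does not reach is not made up. A row lasts 1/12 s, in which the tool goes at most 41.7 mm and 7.16 degrees, less where a joint would pass 70% of its speed; a pose out of reach is approached as far as the arm can. A call with a gripper value outside its range is refused whole. The fingers move at their own pace and stop on an object; "squeeze" is the grip in N (left out, the last holds). Time passes only in rows, so rows that do not move let the fingers close. It gives the time, the measured TCP pose, the force, the opening and the grip force at its end, in the units of the state.
- robot.observe(): the state, without advancing time (a new reading comes with each control period).
- robot.snapshot(name): name is "scene" or "side" or "wrist"; returns a dict with "img" (420x560x3 uint8, red, green, blue), "depth" (420x560 float32, mm along the optical axis (not along the pixel's ray), 0 where there is no reading), "fov_y" (degrees; the focal length in pixels is half the picture's height over the tangent of half this angle, whatever the lens; pixels are square), "cx", "cy" (the principal point, pixels), "k1" (the pictures are not rectified: a ray, as slopes to the right and down, at radius r is drawn at 1 + k1 r^2 times it, then the intrinsics apply), "R" (3x3) and "t" (3): a world point X has camera coordinates R X + t. Camera axes: x right, y down, z forward; pixel columns grow to the right and rows downward; lengths in mm; the calibration is good to about 2 mm. A picture is of the moment at which its call begins.
- robot.close_job(): hands the job in; it is judged then, once.
Trained networks look in a picture, given as the dict that the camera call returned (one of the last four; its "shot" number tells which), for a name from the list of things; names that differ only in an ending like _2 or _b are one class to them, and where a whole thing is asked for, a point or a joint stands for the part that bears it (a point fixed in the world has none). Each returns a list of dicts, best first, with "confidence" (0 to 1); they miss things now and then, are a little off and sometimes report something else, mostly with a low value. They report only what shows in the picture. A call takes as long as a camera call. They do not tell look-alikes from the thing itself.
- robot.look_for(picture, name): "bbox" ([left, top, right, bottom] in pixels, round what is visible of it).
- robot.cut_out(picture, name): "region" (420x560 bool, what is visible of it) and "bbox" ([left, top, right, bottom] in pixels, round what is visible of it).
- robot.pinpoint(picture, name): "at" ([column, row] in pixels: a listed point, or the origin of a listed thing).
The state is a dict: "clock": time; "joint_positions": joint angles; "joint_vel": joint speeds; "joint_efforts": joint torques, N m; "tool_pos": TCP position; "eef_rot": TCP orientation; "force": force on the tool from outside, world axes, zero at the start; "wrist_torque": the same for the moment, N m; "finger_gap": finger opening in mm; "grasp_force": force on a finger pad.
Only numpy, scipy, OpenCV 4.12 (cv2) and the standard library are available. Lean on these libraries where they do the work, as an engineer would, in place of code of your own. Each camera call takes 0.05 s, during which the arm holds its last target. There are 200 camera calls.

## Task

Weigh the big mallet with the straight-sided drum-shaped head before it is packed: lift it straight up out of the wooden rack and stand it upright, butt of the handle down, in the middle of the bench scale's round steel pan. It is top-heavy on a narrow butt, so set it down gently without dropping it, let go slowly and leave it standing still on its own; leave the other two mallets in their holes.

Things in the scene. Friction and masses are not known exactly. Their poses are not given: they have to be found in the camera images.
- mallet_center (a point): Mallet to weigh: turned wood, 175 mm tall, standing head up in a rack hole. Flat round butt 30 mm wide, handle 21 mm thick, then from 100 mm up a straight cylindrical head 54 mm wide, 75 mm high. 0.25-0.42 kg, mostly head; topples beyond 7 degrees. Point: on its axis half-way up, 50 mm below the head's middle. z: butt to head. As it starts, y lies along the rack's row, x across it (close fingers along x)
- rack: Fixed pine block, 90 mm (x) by 290 mm (y) by 50 mm high; origin at the centre of its underside. Three holes in a row along y at -95, 0 and +95 mm, 43 mm wide and 40 mm deep, one mallet standing loosely in each on the hole's floor, 10 mm above the work surface. Any mallet can be in any hole. The other mallets' tops are at most 160 mm above the work surface.
- scale_pan (a point): Centre of the top face of the bench scale's flat round steel pan, 130 mm in diameter, 60 mm above the work surface; z points up. The pan is rigid and the scale (white body 200 by 190 mm, lower than the pan) is fixed.
- slim_mallet_center (a point): Bystander in another hole of the rack: slimmer mallet, 145 mm tall, cylindrical head 38 mm in diameter and 50 mm high. The point is on its axis half-way up. To be left in its hole.
- cone_mallet_center (a point): Bystander in another hole of the rack: mallet 150 mm tall whose 60 mm high head flares upwards from 28 to 46 mm in diameter. The point is on its axis half-way up. To be left in its hole.
Things that resemble listed ones, but are neither listed nor needed, are in the scene too. What is shaped like the part that bears mallet_center but purple or yellow is not meant.

How it is judged (in metres and radians):
On the way:
1. the drum-headed mallet is lifted clear out of the rack, head up (height (world z) of mallet_center above 0.145 m and angle between mallet_center's own z axis and vertical below 0.3 rad and contact force between mallet and rack below 0.01 N), for 0.1 s.
At the end, for the whole second after the job is handed in: The drum-headed mallet stands on its butt on the scale's pan, its axis within 25 mm of the pan's centre and within 0.1 rad (about 6 degrees) of upright, its butt on the pan, let go and still; the other two mallets are still in their holes in the rack (angle between mallet_center's own z axis and vertical below 0.1 rad and horizontal distance between mallet_center and scale_pan below 0.025 m and z of mallet_center in the frame of scale_pan between 0.08 and 0.095 m and linear speed of mallet below 0.02 m/s and angular speed of mallet below 0.15 rad/s); the robot touches nothing.
It fails at once if another mallet is taken or knocked out of its place (moved more than 30 mm) (distance of any of slim_mallet_center, cone_mallet_center from where it was at the start of the episode above 0.03 m).
It fails at once if the drum-headed mallet is dropped (falling faster than 0.35 m/s with no finger on it, a fall of about 6 mm) (contact force between the fingers and mallet below 0.02 N and linear speed of mallet above 0.35 m/s).
It also fails if it takes over 56 s, if anything falls off the work surface, if the arm or the gripper's body presses on something with over 40 N, if the wrist force passes 120 N, or if a joint passes its speed limit or range.

## Working session

There is one attempt and no reset: what is moved stays moved. The work goes in short steps, Python scripts to look and compute and a tool call to move; the robot and the scene stay as the last step left them, time stands still between calls to the robot, and variables do not carry over. Pictures are saved under pics/ and viewed, at most 10 in all, crops included, and the job is handed in when it is done.

Besides the shell and the picture viewer there is one more tool, called after ">>>" as a command line: name --argument value ..., lists and objects as JSON in quotes. drive_tool: Moves the arm, as the interface text tells. Its arguments: {"type":"object","properties":{"motion":{"type":"array","items":{"type":"object","properties":{"x":{"type":"number"},"y":{"type":"number"},"z":{"type":"number"},"rx":{"type":"number"},"ry":{"type":"number"},"rz":{"type":"number"},"claw":{"type":"number"}}}},"squeeze":{"type":"number"}},"required":["motion"]}

```bash
mkdir -p pics; cat > h.py <<'E'
import numpy as np, cv2
from workcell import robot
def ray(p,u,v):
    f=210/np.tan(np.radians(p["fov_y"]/2)); x=(u-p["cx"])/f; y=(v-p["cy"])/f; a,b=x,y
    for _ in range(20):
        s=1+p["k1"]*(a*a+b*b); a,b=x/s,y/s
    return a,b
def world(p,u,v,d):
    a,b=ray(p,u,v); return np.array(p["R"]).T@(np.array([a*d,b*d,d])-np.array(p["t"]))
def atz(p,u,v,z):
    a,b=ray(p,u,v); R=np.array(p["R"]); c=-R.T@np.array(p["t"]); w=R.T@np.array([a,b,1.]); return c+w*(z-c[2])/w[2]
def cloud(p,m):
    vv,uu=np.nonzero(m&(p["depth"]>0)); d=p["depth"][vv,uu].astype(float); a,b=ray(p,uu.astype(float),vv.astype(float))
    return (np.stack([a*d,b*d,d],1)-np.array(p["t"]))@np.array(p["R"])
def save(p,n): cv2.imwrite("pics/"+n+".png",p["img"][...,::-1])
E
python3 - <<'E'
from h import *
np.set_printoptions(precision=1,suppress=True)
for c in ("scene","side"):
    p=robot.snapshot(c); save(p,c+"1")
    for n in ("mallet_center","slim_mallet_center","cone_mallet_center","rack","scale_pan"):
        for r in robot.pinpoint(p,n)[:3]: print(c,n,round(r["confidence"],2),np.array(r["at"]),atz(p,*r["at"],{"mallet_center":97.5,"rack":0,"scale_pan":60}.get(n,84)))
        if n!="scale_pan" :
          for r in robot.cut_out(p,n)[:3]:
            P=cloud(p,r["region"]); print("  cut",round(r["confidence"],2),r["bbox"],P.min(0) if len(P) else 0,P.max(0) if len(P) else 0, np.median(p["img"][r["region"]],0))
print(robot.observe())
E
```

```text
scene mallet_center 0.88 [309.9 140.2] [470.3 164.5  97.5]
scene mallet_center 0.72 [366.2 140.6] [569.2 227.6  97.5]
scene mallet_center 0.59 [321.8 110.8] [448.8 250.   97.5]
  cut 0.89 [354.5, 102.6, 387.9, 166.8] [502.2 195.2  -3.3] [601.2 354.7 188.9] [101.  69.  46.]
  cut 0.79 [295.4, 100.2, 325.1, 174.3] [439.5 142.   -0.2] [492.6 260.6 177.9] [128. 103.  44.]
  cut 0.77 [312.0, 72.0, 342.6, 111.9] [419.2 233.6 106. ] [469.9 286.7 177.6] [78. 49. 73.]
scene slim_mallet_center 0.68 [343.5 175. ] [568.6 134.2  84. ]
  cut 0.7 [337.4, 150.3, 361.2, 198.8] [537.7 108.   27.8] [597.9 211.4 157.8] [109.  75.  50.]
  cut 0.3 [355.1, 101.6, 388.6, 166.5] [492.  132.6  -3.3] [601.2 385.5 188.9] [101.  69.  47.]
scene cone_mallet_center 0.62 [385.1 115.6] [568.4 326.3  84. ]
  cut 0.8 [383.2, 84.7, 401.3, 114.8] [549.7 239.1  -2.6] [593.2 470.4 186.2] [154. 100.  65.]
scene rack 0.62 [357.9 170.8] [570.5 219.7   0. ]
  cut 0.57 [382.8, 84.3, 400.6, 115.0] [548.2 294.3  -0.3] [592.4 507.4 162.2] [162. 107.  68.]
  cut 0.55 [313.4, 116.9, 407.1, 227.1] [518.7  74.7  -2.6] [625.2 422.4 15
[... 1034 characters left out ...]
0.66 [244.3 178. ] [583.5 220.9   0. ]
  cut 0.84 [197.1, 136.8, 290.5, 217.9] [439.6  75.2  -3.5] [668.7 435.  179.4] [217. 181. 115.]
  cut 0.33 [252.0, 146.2, 271.4, 184.3] [557.9 108.4  36.2] [596.5 144.6 158. ] [126.  86.  49.]
side scale_pan 0.56 [355.5 275.4] [ 504.1 -239.2   60. ]
{'clock': 1.0, 'joint_positions': array([ 1.1,  0.3,  1.5,  0. ,  1.3, -0.1]), 'joint_vel': array([ 0., -0.,  0.,  0.,  0.,  0.]), 'joint_efforts': array([  0. , -45.7, -25.2,   0. ,   0. ,  -0. ]), 'tool_pos': array([235.4, 524.6, 194.8]), 'eef_rot': array([-0.7, -3.1, -0. ]), 'force': array([ 0.4,  0.7, -0.4]), 'wrist_torque': array([ 0. ,  0.1, -0.1]), 'grasp_force': 0.0, 'finger_gap': 85.62172743262812}
```

View pics/scene1.png

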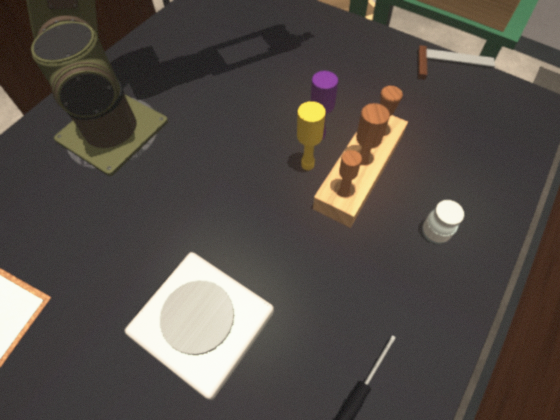

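View pics/side1.png

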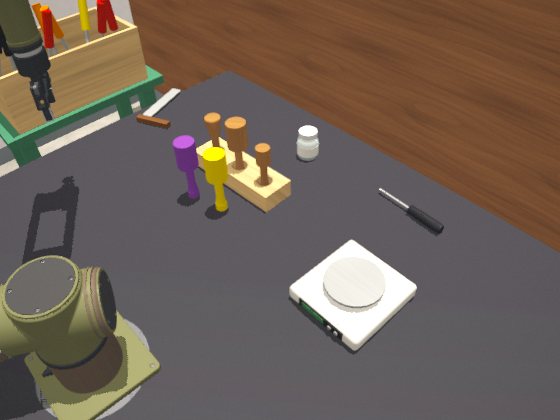

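```bash
python3 - <<'E'
from h import *
np.set_printoptions(precision=1,suppress=True)
for c in ("scene","side"):
    p=robot.snapshot(c); P=cloud(p,np.ones((420,560),bool))
    for n,lo,hi,x0,x1,y0,y1 in (("drum",182,195,520,625,180,280),("slim",150,162,520,625,80,175),("cone",155,170,520,625,275,370),("rack",45,54,500,640,50,400),("pan",56,64,400,600,-350,-150),("purple",170,182,400,500,220,300),("yellow",170,182,400,510,130,220)):
        Q=P[(P[:,2]>lo)&(P[:,2]<hi)&(P[:,0]>x0)&(P[:,0]<x1)&(P[:,1]>y0)&(P[:,1]<y1)]
        if len(Q)<5: print(c,n,len(Q)); continue
        print(c,n,len(Q),Q.min(0),Q.max(0),"circ",cv2.minEnclosingCircle(Q[:,:2].astype(np.float32)),"rect",cv2.minAreaRect(Q[:,:2].astype(np.float32)), np.median(Q[:,2]))
E
```

```text
scene drum 470 [548.6 196.7 182.1] [599.8 251.  188.7] circ ((575.396728515625, 224.15972900390625), 27.985551834106445) rect ((574.4310913085938, 223.7133331298828), (51.37812805175781, 52.801780700683594), 52.67105484008789) 185.28303939345278
scene slim 278 [560.  108.3 150.2] [597.9 147.4 157.9] circ ((579.38818359375, 127.84381866455078), 19.57514190673828) rect ((579.3277587890625, 127.07785034179688), (35.59449005126953, 36.84844207763672), 55.7874755859375) 154.7508051507593
scene cone 284 [548.2 295.4 155.2] [591.9 339.4 163.2] circ ((569.9107055664062, 316.9238586425781), 22.571306228637695) rect ((570.45166015625, 315.9789123535156), (42.313758850097656, 43.181884765625), 60.03881072998047) 159.62500499736916
scene rack 2577 [527.1  75.1  45. ] [625.3 372.4  53.7] circ ((575.1348876953125, 223.49755859375), 152.5631103515625) rect ((574.4857788085938, 223.52842712402344), (90.85869598388672, 295.102294921875), 2.362687110900879) 49.89187926763635
scene pan 4286 [ 428.7 -311.2   56.2] [ 558.7 -182.4   64. ] circ ((493.5243225097656, -246.8583221435547), 65.4012451171875) re
[... 1633 characters left out ...]
57.9 -179.9   64. ] circ ((492.6898193359375, -245.38656616210938), 65.83479309082031) rect ((492.7262878417969, -245.5096893310547), (128.85211181640625, 129.20582580566406), 63.616512298583984) 60.11674897323695
side purple 256 [415.3 236.2 170.1] [469.2 291.2 179.8] circ ((443.49884033203125, 263.794921875), 30.436893463134766) rect ((443.380859375, 263.23394775390625), (55.37566375732422, 51.994895935058594), 27.648195266723633) 175.70982747823143
side yellow 285 [439.  143.4 170.1] [490.9 201.3 178.2] circ ((464.81707763671875, 172.6041259765625), 30.29353141784668) rect ((465.0517578125, 170.33474731445312), (52.51403045654297, 55.270755767822266), 17.39396095275879) 175.15279497606238
```

The scene shows the brown drum-headed mallet in the rack's middle hole (about 373,125 in the scene view). The yellow (311,125) and purple (324,90) look-alikes stand free beside the rack, and the scale pan is at about (197,317). In world coordinates, the mallet is at about (574, 224) with its top at 185 mm, the pan is at (493, -246, 60), and the rack yaw is about +2.8°.

```bash
python3 - <<'E'
from h import *
from scipy.spatial.transform import Rotation as Ro
s=robot.observe(); M=Ro.from_rotvec(s["eef_rot"]).as_matrix(); print(M.round(3), np.degrees(np.arctan2(M[1,1],M[0,1])), s["clock"])
E
```

```text
[[-0.912  0.409  0.   ]
 [ 0.409  0.912  0.   ]
 [-0.     0.    -1.   ]] 65.8345578087346 1.1
```

>>> drive_tool --motion '[{"z": 3, "claw": 1}, {"z": 3}, {"x": 2.8, "y": -2.5}, {"x": 2.8, "y": -2.5}, {"x": 2.8, "y": -2.5}, {"x": 2.8, "y": -2.5}, {"x": 2.8, "y": -2.5}, {"x": 2.8, "y": -2.5}]'

```text
invalid input at $.motion[0]: expected keys x, y, z, rx, ry, rz, claw
```

>>> drive_tool --motion '[{"x": 0, "y": 0, "z": 3, "rx": 0, "ry": 0, "rz": -6, "claw": 1}, {"x": 0, "y": 0, "z": 3, "rx": 0, "ry": 0, "rz": -6, "claw": 1}, {"x": 2.8, "y": -2.5, "z": 0, "rx": 0, "ry": 0, "rz": -6, "claw": 1}, {"x": 2.8, "y": -2.5, "z": 0, "rx": 0, "ry": 0, "rz": -6, "claw": 1}, {"x": 2.8, "y": -2.5, "z": 0, "rx": 0, "ry": 0, "rz": -6, "claw": 1}, {"x": 2.8, "y": -2.5, "z": 0, "rx": 0, "ry": 0, "rz": -6, "claw": 1}, {"x": 2.8, "y": -2.5, "z": 0, "rx": 0, "ry": 0, "rz": -6, "claw": 1}, {"x": 2.8, "y": -2.5, "z": 0, "rx": 0, "ry": 0, "rz": -6, "claw": 1}, {"x": 2.8, "y": -2.5, "z": 0, "rx": 0, "ry": 0, "rz": -6, "claw": 1}, {"x": 2.8, "y": -2.5, "z": 0, "rx": 0, "ry": 0, "rz": -6, "claw": 1}]'

```text
clock: 1.93
tool_pos: [460.5, 323.2, 255.0]
eef_rot: [2.111, 2.326, 0.001]
force: [0.8, 0.8, 0.6]
finger_gap: 85.5
grasp_force: 0.0
```

>>> drive_tool --motion '[{"x": 2.8, "y": -2.5, "z": 0, "rx": 0, "ry": 0, "rz": -3, "claw": 1}, {"x": 2.8, "y": -2.5, "z": 0, "rx": 0, "ry": 0, "rz": 0, "claw": 1}, {"x": 2.8, "y": -2.5, "z": 0, "rx": 0, "ry": 0, "rz": 0, "claw": 1}, {"x": 2.8, "y": -2.4, "z": 0, "rx": 0, "ry": 0, "rz": 0, "claw": 1}, {"x": 0, "y": 0, "z": 0, "rx": 0, "ry": 0, "rz": 0, "claw": 1}, {"x": 0, "y": 0, "z": 0, "rx": 0, "ry": 0, "rz": 0, "claw": 1}]'

```text
clock: 2.43
tool_pos: [572.8, 224.0, 254.2]
eef_rot: [-2.17, -2.272, 0.001]
force: [-0.8, -0.6, 0.4]
finger_gap: 85.5
grasp_force: 0.0
```

```bash
python3 - <<'E'
from h import *
from scipy.spatial.transform import Rotation as Ro
np.set_printoptions(precision=1,suppress=True)
s=robot.observe(); M=Ro.from_rotvec(s["eef_rot"]).as_matrix(); print(s["tool_pos"], np.degrees(np.arctan2(M[1,1],M[0,1])))
p=robot.snapshot("wrist"); save(p,"w1"); P=cloud(p,np.ones((420,560),bool))
for n,lo,hi,y0,y1 in (("top",180,192,170,280),("slim",150,160,80,175),("cone",155,168,275,370),("rack",46,54,50,400)):
    Q=P[(P[:,2]>lo)&(P[:,2]<hi)&(P[:,1]>y0)&(P[:,1]<y1)&(P[:,0]>510)&(P[:,0]<640)]
    if len(Q)>5: print(n,len(Q),Q.min(0),Q.max(0),cv2.minEnclosingCircle(Q[:,:2].astype(np.float32)),cv2.minAreaRect(Q[:,:2].astype(np.float32)))
E
```

```text
[572.8 224.  254.2] 2.6268687894131286
top 4048 [549.9 199.6 180. ] [602.8 252.6 188.2] ((576.5438232421875, 225.9614715576172), 26.992618560791016) ((576.3690185546875, 226.3129425048828), (52.952117919921875, 52.89044952392578), 30.10885238647461)
slim 1250 [562.2 113.  150. ] [599.4 150.  158.2] ((580.8685913085938, 131.29769897460938), 19.176740646362305) ((580.8751220703125, 131.48214721679688), (36.677894592285156, 36.87763977050781), 38.864383697509766)
cone 3085 [549.4 298.3 155.3] [594.1 343.2 163.5] ((571.89501953125, 320.5731201171875), 22.748430252075195) ((571.6430053710938, 320.6070251464844), (43.847694396972656, 44.812034606933594), 62.89115905761719)
rack 12262 [524.8  79.1  46. ] [628.2 372.2  53.9] ((576.2644653320312, 225.599853515625), 151.29698181152344) ((576.3570556640625, 225.22113037109375), (90.6806869506836, 290.14495849609375), 2.7489147186279297)
```

View pics/w1.png

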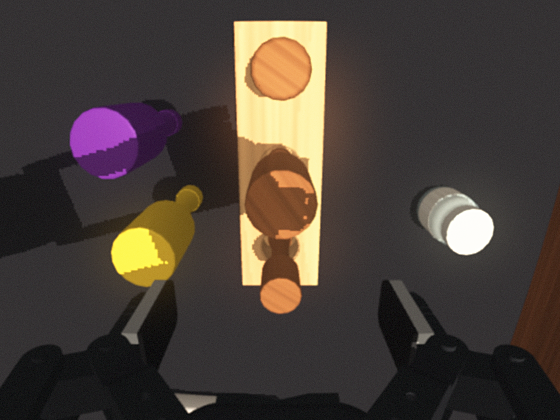

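The wrist view shows the drum head at about (281,203), centred between the fingers, with the other mallets clear along the row. Nudging slightly and descending to a TCP height of about 128 mm.

>>> drive_tool --motion '[{"x": 0.25, "y": 0.1, "z": -2, "rx": 0, "ry": 0, "rz": 0, "claw": 1}, {"x": 0, "y": 0, "z": -2, "rx": 0, "ry": 0, "rz": 0, "claw": 1}, {"x": 0, "y": 0, "z": -2, "rx": 0, "ry": 0, "rz": 0, "claw": 1}, {"x": 0, "y": 0, "z": -2, "rx": 0, "ry": 0, "rz": 0, "claw": 1}, {"x": 0, "y": 0, "z": -2, "rx": 0, "ry": 0, "rz": 0, "claw": 1}, {"x": 0, "y": 0, "z": -1.5, "rx": 0, "ry": 0, "rz": 0, "claw": 1}, {"x": 0, "y": 0, "z": -1.2, "rx": 0, "ry": 0, "rz": 0, "claw": 1}, {"x": 0, "y": 0, "z": 0, "rx": 0, "ry": 0, "rz": 0, "claw": 1}]'

```text
clock: 3.15
tool_pos: [570.2, 227.4, 125.1]
eef_rot: [-2.161, -2.275, 0.008]
force: [-0.3, -0.2, -0.6]
finger_gap: 85.5
grasp_force: 0.0
```

>>> drive_tool --motion '[{"x": 0, "y": 0, "z": 0, "rx": 0, "ry": 0, "rz": 0, "claw": 0.75}, {"x": 0, "y": 0, "z": 0, "rx": 0, "ry": 0, "rz": 0, "claw": 0.7}, {"x": 0, "y": 0, "z": 0, "rx": 0, "ry": 0, "rz": 0, "claw": 0.6}, {"x": 0, "y": 0, "z": 0, "rx": 0, "ry": 0, "rz": 0, "claw": 0.5}, {"x": 0, "y": 0, "z": 0, "rx": 0, "ry": 0, "rz": 0, "claw": 0.3}, {"x": 0, "y": 0, "z": 0, "rx": 0, "ry": 0, "rz": 0, "claw": 0.3}, {"x": 0, "y": 0, "z": 0, "rx": 0, "ry": 0, "rz": 0, "claw": 0.3}, {"x": 0, "y": 0, "z": 0, "rx": 0, "ry": 0, "rz": 0, "claw": 0.3}]' --squeeze 40

```text
clock: 3.82
tool_pos: [574.8, 227.1, 129.7]
eef_rot: [2.165, 2.275, 0.004]
force: [-0.1, -0.1, 6.7]
finger_gap: 52.7
grasp_force: 42.2
```

>>> drive_tool --motion '[{"x": 0, "y": 0, "z": 0.5, "rx": 0, "ry": 0, "rz": 0, "claw": 0.3}, {"x": 0, "y": 0, "z": 1, "rx": 0, "ry": 0, "rz": 0, "claw": 0.3}, {"x": 0, "y": 0, "z": 1, "rx": 0, "ry": 0, "rz": 0, "claw": 0.3}, {"x": 0, "y": 0, "z": 1, "rx": 0, "ry": 0, "rz": 0, "claw": 0.3}, {"x": 0, "y": 0, "z": 1, "rx": 0, "ry": 0, "rz": 0, "claw": 0.3}, {"x": 0, "y": 0, "z": 1, "rx": 0, "ry": 0, "rz": 0, "claw": 0.3}, {"x": 0, "y": 0, "z": 1, "rx": 0, "ry": 0, "rz": 0, "claw": 0.3}, {"x": 0, "y": 0, "z": 1, "rx": 0, "ry": 0, "rz": 0, "claw": 0.3}, {"x": 0, "y": 0, "z": 1, "rx": 0, "ry": 0, "rz": 0, "claw": 0.3}, {"x": 0, "y": 0, "z": 1, "rx": 0, "ry": 0, "rz": 0, "claw": 0.3}]' --squeeze 50

```text
clock: 4.65
tool_pos: [573.9, 226.6, 223.9]
eef_rot: [2.166, 2.276, 0.0]
force: [0.0, -0.3, -2.8]
finger_gap: 51.8
grasp_force: 52.9
```

>>> drive_tool --motion '[{"x": 0, "y": 0, "z": 1.5, "rx": 0, "ry": 0, "rz": 0, "claw": 0.3}, {"x": 0, "y": 0, "z": 1.5, "rx": 0, "ry": 0, "rz": 0, "claw": 0.3}, {"x": 0, "y": 0, "z": 1.5, "rx": 0, "ry": 0, "rz": 0, "claw": 0.3}, {"x": 0, "y": 0, "z": 1.5, "rx": 0, "ry": 0, "rz": 0, "claw": 0.3}, {"x": 0, "y": 0, "z": 1.5, "rx": 0, "ry": 0, "rz": 0, "claw": 0.3}, {"x": 0, "y": 0, "z": 1, "rx": 0, "ry": 0, "rz": 0, "claw": 0.3}, {"x": 0, "y": 0, "z": 0.5, "rx": 0, "ry": 0, "rz": 0, "claw": 0.3}, {"x": 0, "y": 0, "z": 0, "rx": 0, "ry": 0, "rz": 0, "claw": 0.3}, {"x": 0, "y": 0, "z": 0, "rx": 0, "ry": 0, "rz": 0, "claw": 0.3}]'

```text
clock: 5.4
tool_pos: [573.7, 226.5, 312.5]
eef_rot: [-2.166, -2.276, 0.001]
force: [-0.0, 0.3, -3.6]
finger_gap: 51.8
grasp_force: 53.0
```

```bash
python3 - <<'E'
from h import *
np.set_printoptions(precision=1,suppress=True)
s=robot.observe(); print(s["clock"],s["tool_pos"],s["force"],s["wrist_torque"],s["finger_gap"],s["grasp_force"])
p=robot.snapshot("side"); q=robot.snapshot("scene"); cv2.imwrite("pics/lift.png",np.hstack([p["img"][50:250,100:350],q["img"][20:220,250:500]])[...,::-1])
E
```

```text
5.4 [573.7 226.5 312.5] [-0.   0.3 -3.6] [-0.  0.  0.] 51.761230371343814 53.030660413205624
```

View pics/lift.png

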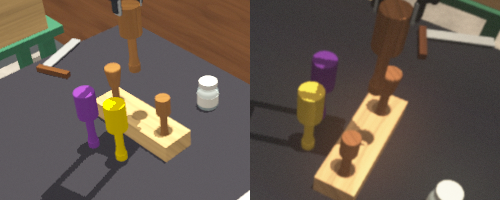

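The mallet hangs upright between the fingers, well above the rack (side crop about (130,35)), and the other two are still in their holes. Carrying it over to the pan.

>>> drive_tool --motion '[{"x": -0.1, "y": -0.8, "z": 0, "rx": 0, "ry": 0, "rz": 0, "claw": 0.3}, {"x": -0.3, "y": -1.6, "z": 0, "rx": 0, "ry": 0, "rz": 0, "claw": 0.3}, {"x": -0.4, "y": -2.4, "z": 0, "rx": 0, "ry": 0, "rz": 0, "claw": 0.3}, {"x": -0.5, "y": -2.8, "z": 0, "rx": 0, "ry": 0, "rz": 0, "claw": 0.3}, {"x": -0.5, "y": -2.8, "z": 0, "rx": 0, "ry": 0, "rz": 0, "claw": 0.3}, {"x": -0.5, "y": -2.8, "z": 0, "rx": 0, "ry": 0, "rz": 0, "claw": 0.3}, {"x": -0.5, "y": -2.8, "z": 0, "rx": 0, "ry": 0, "rz": 0, "claw": 0.3}, {"x": -0.5, "y": -2.8, "z": 0, "rx": 0, "ry": 0, "rz": 0, "claw": 0.3}, {"x": -0.5, "y": -2.8, "z": 0, "rx": 0, "ry": 0, "rz": 0, "claw": 0.3}, {"x": -0.5, "y": -2.8, "z": 0, "rx": 0, "ry": 0, "rz": 0, "claw": 0.3}]'

```text
clock: 6.33
tool_pos: [529.3, -20.0, 312.6]
eef_rot: [-2.167, -2.275, 0.002]
force: [0.8, -0.2, -3.2]
finger_gap: 52.0
grasp_force: 53.0
```

>>> drive_tool --motion '[{"x": -0.5, "y": -2.8, "z": 0, "rx": 0, "ry": 0, "rz": 0, "claw": 0.3}, {"x": -0.5, "y": -2.8, "z": 0, "rx": 0, "ry": 0, "rz": 0, "claw": 0.3}, {"x": -0.5, "y": -2.8, "z": 0, "rx": 0, "ry": 0, "rz": 0, "claw": 0.3}, {"x": -0.5, "y": -2.8, "z": 0, "rx": 0, "ry": 0, "rz": 0, "claw": 0.3}, {"x": -0.5, "y": -2.8, "z": 0, "rx": 0, "ry": 0, "rz": 0, "claw": 0.3}, {"x": -0.5, "y": -2.4, "z": 0, "rx": 0, "ry": 0, "rz": 0, "claw": 0.3}, {"x": -0.4, "y": -1.8, "z": 0, "rx": 0, "ry": 0, "rz": 0, "claw": 0.3}, {"x": -0.3, "y": -1.2, "z": 0, "rx": 0, "ry": 0, "rz": 0, "claw": 0.3}, {"x": -0.1, "y": -0.6, "z": 0, "rx": 0, "ry": 0, "rz": 0, "claw": 0.3}, {"x": 0, "y": 0, "z": 0, "rx": 0, "ry": 0, "rz": 0, "claw": 0.3}]'

```text
clock: 7.17
tool_pos: [492.0, -218.7, 312.6]
eef_rot: [-2.168, -2.273, 0.001]
force: [-0.5, 0.5, -2.2]
finger_gap: 51.7
grasp_force: 53.0
```

>>> drive_tool --motion '[{"x": 0, "y": -0.7, "z": 0, "rx": 0, "ry": 0, "rz": 0, "claw": 0.3}, {"x": 0, "y": -1.2, "z": -1, "rx": 0, "ry": 0, "rz": 0, "claw": 0.3}, {"x": 0.1, "y": -0.7, "z": -1.5, "rx": 0, "ry": 0, "rz": 0, "claw": 0.3}, {"x": 0, "y": -0.1, "z": -2, "rx": 0, "ry": 0, "rz": 0, "claw": 0.3}, {"x": 0, "y": 0, "z": -2, "rx": 0, "ry": 0, "rz": 0, "claw": 0.3}, {"x": 0, "y": 0, "z": -1.8, "rx": 0, "ry": 0, "rz": 0, "claw": 0.3}, {"x": 0, "y": 0, "z": -1.2, "rx": 0, "ry": 0, "rz": 0, "claw": 0.3}, {"x": 0, "y": 0, "z": -0.7, "rx": 0, "ry": 0, "rz": 0, "claw": 0.3}, {"x": 0, "y": 0, "z": 0, "rx": 0, "ry": 0, "rz": 0, "claw": 0.3}, {"x": 0, "y": 0, "z": 0, "rx": 0, "ry": 0, "rz": 0, "claw": 0.3}]'

```text
clock: 8.0
tool_pos: [494.1, -244.3, 210.5]
eef_rot: [-2.165, -2.276, 0.0]
force: [-0.5, 0.2, -2.9]
finger_gap: 51.5
grasp_force: 53.1
```

```bash
cat > tilt.py <<'E'
from h import *
import sys
np.set_printoptions(precision=1,suppress=True)
s=robot.observe(); print(s["clock"],s["tool_pos"],s["force"],s["wrist_torque"])
ims=[]
for c in ("scene","side"):
    p=robot.snapshot(c); r=robot.cut_out(p,"mallet_center"); g=robot.pinpoint(p,"mallet_center")
    # brown only pixels around the pan
    P=p["depth"]>0; vv,uu=np.mgrid[:420,:560]; d=p["depth"].astype(float); a,b=ray(p,uu.astype(float),vv.astype(float))
    W=(np.stack([a*d,b*d,d],-1)-np.array(p["t"]))@np.array(p["R"])
    im=p["img"].astype(int); m=P&(np.hypot(W[...,0]-493,W[...,1]+246)<60)&(W[...,2]>64)&(im[...,0]-im[...,2]>25)
    pts=W[m]; cam=-np.array(p["R"]).T@np.array(p["t"])
    h=np.array([493,-246])-cam[:2]; h/=np.linalg.norm(h); lat=np.array([-h[1],h[0]])
    print(c,len(pts),pts.min(0),pts.max(0),"lat dir",lat)
    L=(pts[:,:2]-[493,-246])@lat; z=pts[:,2]; zs=[];cs=[]
    for z0 in range(60,280,8):
        k=(z>=z0)&(z<z0+8)
        if k.sum()>6: zs.append(z0+4); cs.append((np.percentile(L[k],3)+np.percentile(L[k],97))/2)
    if len(zs)>2: f=np.polyfit(zs,cs,1); print(" tilt deg",np.degrees(np.arctan(f[0])),"at z100",np.polyval(f,100)," z",zs[0],zs[-1], np.array(cs))
    vm,um=np.nonzero(m); v0,u0=int(np.median(vm)),int(np.median(um)); y0=min(max(v0-100,0),220); x0=min(max(u0-125,0),310)
    ims.append(cv2.resize(p["img"][y0:y0+200,x0:x0+250],(400,320)))
cv2.imwrite("pics/"+sys.argv[1]+".png",np.hstack(ims)[...,::-1])
E
python3 tilt.py over
```

```text
8.0 [ 494.1 -244.3  210.5] [-0.5  0.2 -2.9] [-0.  -0.1  0.1]
scene 4207 [ 467.9 -282.7   94.4] [ 550.8 -226.   644. ] lat dir [-0.3 -1. ]
 tilt deg 4.0252029163371885 at z100 0.2298413351443962  z 96 272 [ 1.4  1.9  1.8  2.   1.9  2.4  1.3  7.1  3.1  3.4  5.6 10.1 11.3 13.4
 14.1 15.1 14.2  6.1]
side 5581 [ 443.9 -305.2   90.3] [ 521.2 -209.5  647.9] lat dir [-0.6  0.8]
 tilt deg -1.9534753429648692 at z100 -0.1466003823005635  z 96 272 [ -2.3  -1.3  -1.6  -1.4  -1.7  -1.5  -0.8  -1.7  -2.   -1.4  -3.3  -2.
  -1.5  -0.4  -1.2  -1.7  -3.1  -9.7  -5.1 -10.2  -9.6]
```

View pics/over.png

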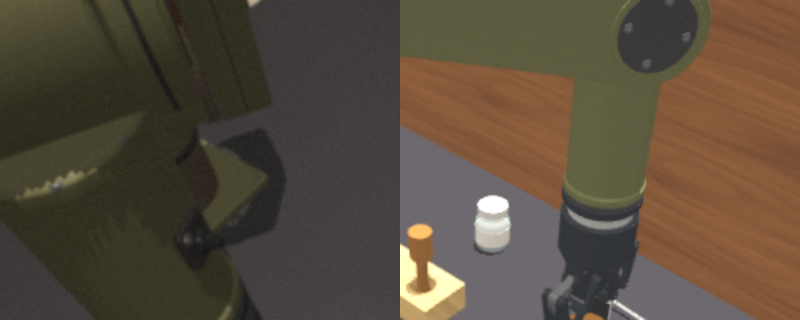

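The crop came out framed too high (arm only), but the handle fit is usable. The mallet is upright to about 1°, within about 2 mm of the pan's centre, with its butt at about 91 mm. Contact should come at a TCP height of about 179.

>>> drive_tool --motion '[{"x": 0, "y": 0, "z": -0.6, "rx": 0, "ry": 0, "rz": 0, "claw": 0.3}, {"x": 0, "y": 0, "z": -0.6, "rx": 0, "ry": 0, "rz": 0, "claw": 0.3}, {"x": 0, "y": 0, "z": -0.5, "rx": 0, "ry": 0, "rz": 0, "claw": 0.3}, {"x": 0, "y": 0, "z": -0.4, "rx": 0, "ry": 0, "rz": 0, "claw": 0.3}, {"x": 0, "y": 0, "z": -0.3, "rx": 0, "ry": 0, "rz": 0, "claw": 0.3}, {"x": 0, "y": 0, "z": -0.2, "rx": 0, "ry": 0, "rz": 0, "claw": 0.3}, {"x": 0, "y": 0, "z": 0, "rx": 0, "ry": 0, "rz": 0, "claw": 0.3}, {"x": 0, "y": 0, "z": 0, "rx": 0, "ry": 0, "rz": 0, "claw": 0.3}]'

```text
clock: 8.97
tool_pos: [493.9, -244.4, 184.7]
eef_rot: [-2.166, -2.275, 0.0]
force: [1.2, -0.4, -3.8]
finger_gap: 51.7
grasp_force: 53.1
```

>>> drive_tool --motion '[{"x": 0, "y": 0, "z": -0.1, "rx": 0, "ry": 0, "rz": 0, "claw": 0.3}, {"x": 0, "y": 0, "z": -0.1, "rx": 0, "ry": 0, "rz": 0, "claw": 0.3}, {"x": 0, "y": 0, "z": 0, "rx": 0, "ry": 0, "rz": 0, "claw": 0.3}]'

```text
clock: 9.22
tool_pos: [494.0, -244.4, 182.8]
eef_rot: [2.166, 2.276, 0.0]
force: [-0.1, -0.2, -4.0]
finger_gap: 51.8
grasp_force: 53.1
```

>>> drive_tool --motion '[{"x": 0, "y": 0, "z": -0.1, "rx": 0, "ry": 0, "rz": 0, "claw": 0.3}, {"x": 0, "y": 0, "z": 0, "rx": 0, "ry": 0, "rz": 0, "claw": 0.3}]'

```text
clock: 9.38
tool_pos: [493.9, -244.4, 181.7]
eef_rot: [-2.166, -2.276, 0.0]
force: [-0.2, -0.2, -3.4]
finger_gap: 51.9
grasp_force: 53.1
```

>>> drive_tool --motion '[{"x": 0, "y": 0, "z": -0.1, "rx": 0, "ry": 0, "rz": 0, "claw": 0.3}, {"x": 0, "y": 0, "z": 0, "rx": 0, "ry": 0, "rz": 0, "claw": 0.3}]'

```text
clock: 9.55
tool_pos: [493.8, -244.4, 180.7]
eef_rot: [-2.166, -2.276, 0.0]
force: [0.5, -0.2, -3.9]
finger_gap: 51.7
grasp_force: 53.1
```

>>> drive_tool --motion '[{"x": 0, "y": 0, "z": -0.05, "rx": 0, "ry": 0, "rz": 0, "claw": 0.3}, {"x": 0, "y": 0, "z": 0, "rx": 0, "ry": 0, "rz": 0, "claw": 0.3}]'

```text
clock: 9.72
tool_pos: [493.9, -244.4, 180.2]
eef_rot: [-2.166, -2.276, 0.0]
force: [0.0, 0.6, -3.2]
finger_gap: 51.6
grasp_force: 53.1
```

>>> drive_tool --motion '[{"x": 0, "y": 0, "z": -0.05, "rx": 0, "ry": 0, "rz": 0, "claw": 0.3}, {"x": 0, "y": 0, "z": 0, "rx": 0, "ry": 0, "rz": 0, "claw": 0.3}]'

```text
clock: 9.88
tool_pos: [494.0, -244.4, 179.9]
eef_rot: [2.166, 2.276, 0.0]
force: [0.8, 0.4, -3.5]
finger_gap: 51.8
grasp_force: 53.2
```

>>> drive_tool --motion '[{"x": 0, "y": 0, "z": -0.05, "rx": 0, "ry": 0, "rz": 0, "claw": 0.3}, {"x": 0, "y": 0, "z": 0, "rx": 0, "ry": 0, "rz": 0, "claw": 0.3}]'

```text
clock: 10.05
tool_pos: [494.1, -244.6, 179.8]
eef_rot: [2.165, 2.275, -0.0]
force: [-0.2, 0.1, -0.0]
finger_gap: 51.9
grasp_force: 53.5
```

>>> drive_tool --motion '[{"x": 0, "y": 0, "z": -0.05, "rx": 0, "ry": 0, "rz": 0, "claw": 0.3}, {"x": 0, "y": 0, "z": 0, "rx": 0, "ry": 0, "rz": 0, "claw": 0.3}]'

```text
clock: 10.22
tool_pos: [494.3, -244.8, 179.8]
eef_rot: [2.165, 2.275, -0.0]
force: [-0.3, 0.9, 4.3]
finger_gap: 52.0
grasp_force: 53.8
```

Contact: the load has gone over to the pan. I'll drop the grip to 20 N and check the tilt before opening.

>>> drive_tool --motion '[{"x": 0, "y": 0, "z": 0.03, "rx": 0, "ry": 0, "rz": 0, "claw": 0.3}, {"x": 0, "y": 0, "z": 0, "rx": 0, "ry": 0, "rz": 0, "claw": 0.3}, {"x": 0, "y": 0, "z": 0, "rx": 0, "ry": 0, "rz": 0, "claw": 0.3}]' --squeeze 20

```text
clock: 10.47
tool_pos: [494.3, -244.7, 179.8]
eef_rot: [2.165, 2.275, 0.0]
force: [-1.1, -0.2, 6.0]
finger_gap: 52.1
grasp_force: 54.0
```

```bash
sed -i 's/W\[...,2\]>64)/W[...,2]>63)\&(W[...,2]<235)/' tilt.py; python3 tilt.py set
```

```text
10.4667 [ 494.3 -244.7  179.8] [-1.1 -0.2  6. ] [0.  0.5 0. ]
scene 850 [ 470.8 -275.6   63.2] [ 520.7 -232.   235. ] lat dir [-0.3 -1. ]
 tilt deg 5.517591732762305 at z100 1.3792657585673762  z 72 232 [ 0.9  1.7  1.8  1.7  1.6  1.6  0.2  3.9  4.8  7.4 10.6 12.6 14.8 15.6
 15.3 15.6]
side 1208 [ 453.6 -274.7   63.1] [ 524.  -220.2  235. ] lat dir [-0.6  0.8]
 tilt deg -1.750293889697814 at z100 -0.2529989525782663  z 64 232 [-0.4  0.7 -0.3 -0.7 -0.8 -0.4 -0.4 -0.6 -1.   0.3 -1.9 -3.2  0.3 -1.4
 -0.6 -0.5 -2.5 -9.2 -6.1 -5.6]
```

View pics/set.png

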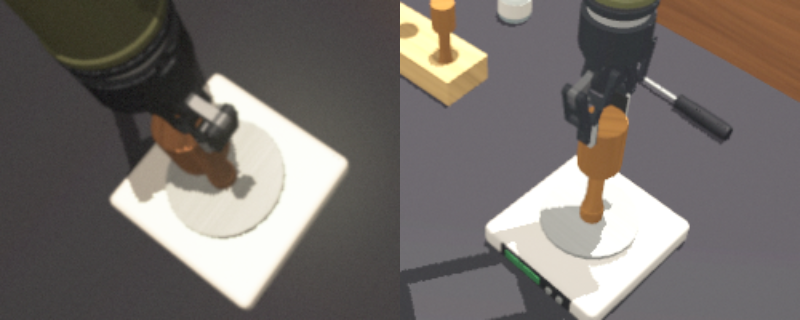

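The picture shows the mallet upright in the middle of the pan (butt at about (592,215) in the right half), with the handle tilt near zero. I'll unload slightly and then open slowly.

>>> drive_tool --motion '[{"x": 0, "y": 0, "z": 0.04, "rx": 0, "ry": 0, "rz": 0, "claw": 0.55}, {"x": 0, "y": 0, "z": 0.03, "rx": 0, "ry": 0, "rz": 0, "claw": 0.57}, {"x": 0, "y": 0, "z": 0, "rx": 0, "ry": 0, "rz": 0, "claw": 0.58}, {"x": 0, "y": 0, "z": 0, "rx": 0, "ry": 0, "rz": 0, "claw": 0.59}]' --squeeze 20

```text
clock: 11.1
tool_pos: [494.1, -244.5, 179.8]
eef_rot: [2.166, 2.275, 0.0]
force: [-0.5, 0.0, 2.2]
finger_gap: 52.0
grasp_force: 53.7
```

>>> drive_tool --motion '[{"x": 0, "y": 0, "z": 0, "rx": 0, "ry": 0, "rz": 0, "claw": 0.6}, {"x": 0, "y": 0, "z": 0, "rx": 0, "ry": 0, "rz": 0, "claw": 0.605}, {"x": 0, "y": 0, "z": 0, "rx": 0, "ry": 0, "rz": 0, "claw": 0.61}, {"x": 0, "y": 0, "z": 0, "rx": 0, "ry": 0, "rz": 0, "claw": 0.615}, {"x": 0, "y": 0, "z": 0, "rx": 0, "ry": 0, "rz": 0, "claw": 0.62}]'

```text
clock: 11.52
tool_pos: [493.9, -244.3, 179.5]
eef_rot: [-2.166, -2.275, -0.0]
force: [0.6, 0.0, -0.6]
finger_gap: 53.3
grasp_force: 21.4
```

>>> drive_tool --motion '[{"x": 0, "y": 0, "z": 0, "rx": 0, "ry": 0, "rz": 0, "claw": 0.622}, {"x": 0, "y": 0, "z": 0, "rx": 0, "ry": 0, "rz": 0, "claw": 0.625}, {"x": 0, "y": 0, "z": 0, "rx": 0, "ry": 0, "rz": 0, "claw": 0.628}, {"x": 0, "y": 0, "z": 0, "rx": 0, "ry": 0, "rz": 0, "claw": 0.63}, {"x": 0, "y": 0, "z": 0, "rx": 0, "ry": 0, "rz": 0, "claw": 0.633}, {"x": 0, "y": 0, "z": 0, "rx": 0, "ry": 0, "rz": 0, "claw": 0.635}]'

```text
clock: 12.02
tool_pos: [493.6, -244.3, 179.5]
eef_rot: [-2.165, -2.275, 0.001]
force: [-0.2, -0.6, -1.7]
finger_gap: 53.6
grasp_force: 0.7
```

>>> drive_tool --motion '[{"x": 0, "y": 0, "z": 0, "rx": 0, "ry": 0, "rz": 0, "claw": 0.64}, {"x": 0, "y": 0, "z": 0, "rx": 0, "ry": 0, "rz": 0, "claw": 0.645}, {"x": 0, "y": 0, "z": 0, "rx": 0, "ry": 0, "rz": 0, "claw": 0.65}, {"x": 0, "y": 0, "z": 0, "rx": 0, "ry": 0, "rz": 0, "claw": 0.655}, {"x": 0, "y": 0, "z": 0, "rx": 0, "ry": 0, "rz": 0, "claw": 0.66}, {"x": 0, "y": 0, "z": 0, "rx": 0, "ry": 0, "rz": 0, "claw": 0.665}, {"x": 0, "y": 0, "z": 0, "rx": 0, "ry": 0, "rz": 0, "claw": 0.67}]'

```text
clock: 12.6
tool_pos: [493.9, -244.4, 179.9]
eef_rot: [2.166, 2.276, 0.0]
force: [0.2, 0.1, -0.7]
finger_gap: 57.3
grasp_force: 0.0
```

Released without load. I'll open the rest of the way slowly and check that it stands on its own.

>>> drive_tool --motion '[{"x": 0, "y": 0, "z": 0, "rx": 0, "ry": 0, "rz": 0, "claw": 0.7}, {"x": 0, "y": 0, "z": 0, "rx": 0, "ry": 0, "rz": 0, "claw": 0.74}, {"x": 0, "y": 0, "z": 0, "rx": 0, "ry": 0, "rz": 0, "claw": 0.78}, {"x": 0, "y": 0, "z": 0, "rx": 0, "ry": 0, "rz": 0, "claw": 0.82}, {"x": 0, "y": 0, "z": 0, "rx": 0, "ry": 0, "rz": 0, "claw": 0.87}, {"x": 0, "y": 0, "z": 0, "rx": 0, "ry": 0, "rz": 0, "claw": 0.92}, {"x": 0, "y": 0, "z": 0, "rx": 0, "ry": 0, "rz": 0, "claw": 0.97}, {"x": 0, "y": 0, "z": 0, "rx": 0, "ry": 0, "rz": 0, "claw": 1}, {"x": 0, "y": 0, "z": 0, "rx": 0, "ry": 0, "rz": 0, "claw": 1}, {"x": 0, "y": 0, "z": 0, "rx": 0, "ry": 0, "rz": 0, "claw": 1}]'

```text
clock: 13.43
tool_pos: [494.0, -244.4, 179.8]
eef_rot: [2.166, 2.276, 0.0]
force: [0.6, -0.0, -0.0]
finger_gap: 85.2
grasp_force: 0.0
```

```bash
python3 tilt.py open
```

```text
13.4333 [ 494.  -244.4  179.8] [ 0.6 -0.  -0. ] [-0.  0. -0.]
scene 828 [ 469.9 -275.4   65.5] [ 520.6 -233.3  235. ] lat dir [-0.3 -1. ]
 tilt deg 5.046906088892456 at z100 2.8803530204134242  z 72 232 [ 0.9  1.8  2.2  2.   2.   2.1  8.5 10.7 11.9 12.4 13.2 12.6 12.4 12.5
 13.2]
side 1278 [ 440.9 -274.2   63.5] [ 530.5 -220.4  235. ] lat dir [-0.6  0.8]
 tilt deg -1.9401444846432943 at z100 -0.16813877094887042  z 64 232 [-0.3 -0.1  0.5 -0.7  0.  -0.3 -0.5  0.6 -0.5  0.3 -6.  -1.  -0.1  0.3
 -1.2 -4.3 -4.9 -6.6 -6.1 -4.9]
```

View pics/open.png

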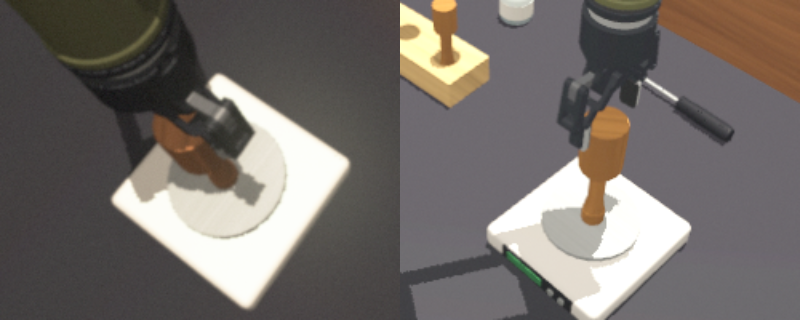

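The fingers are open on both sides and the mallet stands upright in the middle of the pan on its own. Withdrawing straight up, slowly at first.

>>> drive_tool --motion '[{"x": 0, "y": 0, "z": 0.5, "rx": 0, "ry": 0, "rz": 0, "claw": 1}, {"x": 0, "y": 0, "z": 1, "rx": 0, "ry": 0, "rz": 0, "claw": 1}, {"x": 0, "y": 0, "z": 1.5, "rx": 0, "ry": 0, "rz": 0, "claw": 1}, {"x": 0, "y": 0, "z": 2, "rx": 0, "ry": 0, "rz": 0, "claw": 1}, {"x": 0, "y": 0, "z": 2, "rx": 0, "ry": 0, "rz": 0, "claw": 1}, {"x": 0, "y": 0, "z": 2, "rx": 0, "ry": 0, "rz": 0, "claw": 1}, {"x": 0, "y": 0, "z": 2, "rx": 0, "ry": 0, "rz": 0, "claw": 1}, {"x": 0, "y": 0, "z": 1, "rx": 0, "ry": 0, "rz": 0, "claw": 1}, {"x": 0, "y": 0, "z": 0, "rx": 0, "ry": 0, "rz": 0, "claw": 1}, {"x": 0, "y": 0, "z": 0, "rx": 0, "ry": 0, "rz": 0, "claw": 1}]'

```text
clock: 14.57
tool_pos: [494.1, -244.5, 300.4]
eef_rot: [2.165, 2.275, 0.0]
force: [-1.0, 0.0, -0.4]
finger_gap: 85.7
grasp_force: 0.0
```

```bash
python3 tilt.py final
```

```text
14.5667 [ 494.1 -244.5  300.4] [-1.   0.  -0.4] [-0. -0. -0.]
scene 1306 [ 455.7 -284.8   63.1] [ 520.5 -213.6  235. ] lat dir [-0.3 -1. ]
 tilt deg 0.06172530026064918 at z100 1.6498733770673781  z 72 232 [ 1.   1.8  2.1  2.   1.8  2.3 -0.2  1.5  1.4  1.9  1.8  2.1  1.7  2.4
  2.1]
side 1429 [ 464.  -274.5   63.1] [ 518.9 -219.4  235. ] lat dir [-0.6  0.8]
 tilt deg -0.15752578708586704 at z100 0.021429109533989243  z 64 232 [ 0.2  0.4  0.1 -0.3  0.1  0.1 -0.2  0.1 -0.5  0.3  0.7 -1.7  0.  -0.2
  0.   0.1 -0.4 -0.4  0.1 -0.6]
```

View pics/final.png

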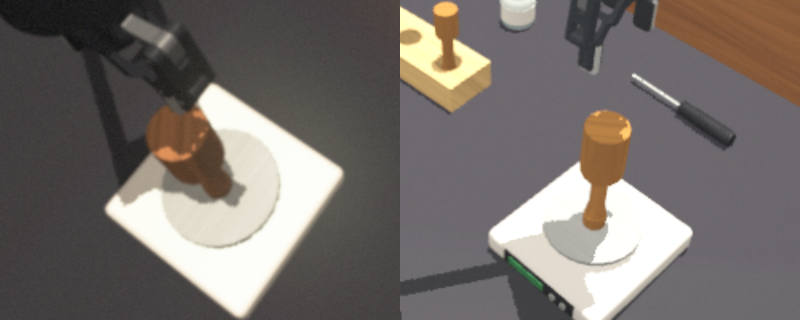

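The mallet stands free on the pan, within about 2 mm of the centre and under 0.2° of tilt, and the gripper is clear above it.

```bash
python3 -c "
from workcell import robot
print(robot.close_job())"
```

```text
the job is handed in; nothing more can be done
None
```

The drum-headed mallet is standing upright on its own on the scale pan, about 2 mm from the centre and less than 0.2° off vertical; I left the other two mallets in the rack, and the job is handed in at about 15 s on the clock, though the hand-in returned no verdict.

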